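# Make up two water-test kits in their trays

## Task

Make up the two water-test kits from the stock on the bench: in the long three-bay tray stand the beaker upright in the large plain bay at the end and the dropper bottle upright in the small plain bay in the middle; in the short two-bay tray stand the square sample cell upright in the plain bay; and lay one of the two loose vials in the notches of the cradle in each tray, so that it cannot roll. Everything else, such as the bench timer and the wide-mouth sample bottle, stays where it is.

Things in the scene. Friction and masses are not known exactly. Their poses are not given: they have to be found in the camera images.
- long_tray: White 208 x 70 mm tray, three bays. Fixed; origin mid underside, z up, x along the bays. Floor 3 mm thick, walls 13 high. Cradle bay mid x = -61: two V-notched saddles 22 mm either side, 34 mm clear between, tops 20 high; a vial lies in the notches along x, at y = 0, its axis 21 above the bench. Middle bay (bottle) mid x = +7, 50 x 64 mm. End bay (beaker) mid x = +68, 66 x 64 mm.
- short_tray: White 139 x 70 mm tray, two bays. Fixed; origin mid underside, z up, x along the bays. Floor 3 mm thick, walls 13 high. Cradle bay mid x = -26.5: two V-notched saddles 22 mm either side, 34 mm clear between, tops 20 high; a vial lies in the notches along x, at y = 0, its axis 21 above the bench. Plain bay (cell) mid x = +41.5, 50 x 64 mm.
- beaker_center (a point): Clear open 50 ml beaker, standing upright, 46 mm in diameter, 57 mm high. The point is on its axis, half-way up (28.5 mm above its underside); z up.
- dropper_bottle_center (a point): White dropper bottle with a narrow white cap, standing upright, 64 mm high; round body 28 mm in diameter up to 45 mm, above it the cap, 17 mm in diameter. The point is on its axis, 32 mm above its underside; z up.
- cell_center (a point): Clear square sample cell, open at the top, standing upright, 26 mm square (28 mm at the rim), 66 mm high. The point is on its axis, half-way up (33 mm above its underside); z up, x and y square to its flat sides.
- vial_a_center (a point): One of two alike capped glass vials lying on its side on the bench, 17 mm in diameter, 62 mm long, free to roll. The point is its centre, on its axis (8 mm above the bench at the start); its z axis runs along the vial from foot to cap.
- vial_b_center (a point): One of two alike capped glass vials lying on its side on the bench, 17 mm in diameter, 62 mm long, free to roll. The point is its centre, on its axis (8 mm above the bench at the start); its z axis runs along the vial from foot to cap.
- bench_timer: Bystander: flat bench timer, 62 x 66 x 20 mm, lying loose on the bench among the stock. Origin: centre of its underside.
- sample_bottle: Bystander: wide-mouth white bottle with a purple band, 71 mm in diameter, 148 mm high, standing loose at the back of the bench. Origin: centre of its underside.

How it is judged:
By the outcome, as a careful person would: the job done as asked, in the order asked, and still so for the second after the job is handed in, with the robot touching nothing.
It also fails if it takes over 112 s, if anything falls off the work surface, if the arm or the gripper's body presses on something with over 40 N, if the wrist force passes 120 N, or if a joint passes its speed limit or range.

## Robot

A 7-joint arm with a two-finger parallel gripper is mounted at the origin on a cart in front of the work surface, level with it; the furniture and walls round the work are solid. World frame = base frame: x ahead of the robot, y to its left, z up, the work surface at z = 0. Lengths are in m, angles in degrees, forces in N, time in s.
With the tool pointing down it reaches from about 0.425 to 0.875 m from the base axis. Payload 4.7 kg.
Tool frame: the origin (TCP) lies at the very end of the fingers, on their centre line; the grasp point (between the pads) lies 19 mm behind it; z points along the fingers, y is the line along which they close (so a half turn about z gives the same grasp; the last joint's range is limited). The gripper opens to 87 mm and grips with 3 to 60 N. Pads are 19 mm wide; open, the fingers measure 117 mm over their backs; the gripper's body (75 mm by 190 mm) begins 51 mm behind the grasp point.
Start: joints at [70.25, 18.392, -4.016, 83.108, 1.295, 78.541, -3.26], TCP at [0.228, -0.609, 0.223] pointing down, gripper open.
Joint ranges: [-163.93, 163.93], [-17.29, 119.83], [-79.2, 71.16], [3.27, 140.29], [-89.18, 269.18], [5.43, 117.66], [-154.24, 154.24]. Speed limits (degrees/s): [147.25, 147.25, 180, 180, 180, 180, 180].

## Interface

Orientations are given as [roll, pitch, yaw] about the fixed x, y, z axes, in that order (R = Rz(yaw) Ry(pitch) Rx(roll)).
In Python, from cell import get_obs, eyes, env gives the robot as it stands.
- The arm moves only by the tool servo_tool, never from a script. Its argument "series" is a list that holds one entry, the list of rows, each a list of 7 numbers: the shift along the tool's x, y, z in units of 300 mm (1.0 is 300 mm), then the turn, a rotation vector about the tool's x, y, z in units of pi rad (1.0 is pi rad), then the opening, from 0 (shut) to 1 (fully open). In form: [[[tx, ty, tz, wx, wy, wz, gripper], ...]]. A call has 1 to 12 rows; each row is the pose to reach, as a shift and turn from the pose commanded when the call began, along the tool's axes at that moment, turning the shorter way round; what a row does not reach only later rows make up. A row lasts 1/12 s, in which the tool goes at most 41.7 mm and 7.16 degrees, less where a joint would pass 70% of its speed; a pose out of reach is approached as far as the arm can. A call with a number of a shift or a turn outside -1 to 1 is refused whole. A call with a gripper value outside its range is refused whole. The fingers move at their own pace and stop on an object; "grip_force" is the grip in N (left out, the last holds). Time passes only in rows, so rows that repeat a pose let the fingers close. It gives the time, the measured TCP pose, the force, the opening and the grip force at its end, in the units of the state.
- get_obs(): the state, without advancing time (a new reading comes with each control period).
- eyes.read_camera(name): name is "scene" or "top" or "wrist"; returns a dict with "frame" (400x640x3 uint8, red, green, blue), "depth" (400x640 float32, m along the optical axis (not along the pixel's ray), 0 where there is no reading), "fx", "fy", "cx", "cy" (pixels), "distortion" ([k1, k2, p1, p2, k3] as OpenCV has them; the pictures are not rectified), "origin" and "rotation" of the camera in the world; the wrist camera has in their place "mount" (4x4, takes a point from camera to tool coordinates, whose origin is the TCP and whose axes are the flange's). Camera axes: x right, y down, z forward; pixel columns grow to the right and rows downward; lengths in m; the calibration is good to about 2 mm. A picture is of the moment at which its call begins: read the wrist's pose just before it.
- env.sign_off(): hands the job in; it is judged then, once.
The state is a dict: "time_s": time; "qpos": joint angles; "joint_velocities": joint speeds; "effort": joint torques, N m; "tool_pos": TCP position; "tool_rot": TCP orientation; "force": force on the tool from outside, world axes, zero at the start; "wrist_torque": the same for the moment, N m; "grip_width": finger opening in m; "grasp_force": force on a finger pad.
Only numpy, scipy, OpenCV 4.12 (cv2) and the standard library are available. Lean on these libraries where they do the work, as an engineer would, in place of code of your own. Each camera call takes 0.05 s, during which the arm holds its last target. There are 200 camera calls.

## Working session

There is one attempt and no reset: what is moved stays moved. The work goes in short steps, Python scripts to look and compute and a tool call to move; the robot and the scene stay as the last step left them, time stands still between calls to the robot, and variables do not carry over. Pictures are saved under pics/ and viewed, at most 14 in all, crops included, and the job is handed in when it is done.

Besides the shell and the picture viewer there is one more tool, called after "Call:" as name([rows], argument=value, ...), one row to a line, values as JSON. servo_tool: Moves the arm, as the interface text tells. Shifts and turns lie within -1 to 1; 1 stands for 300 mm of shift or pi rad of turn. Its arguments: {"type":"object","properties":{"series":{"type":"array"},"grip_force":{"type":"number"}},"required":["series"]}

```bash
ls; mkdir -p pics; python3 - <<'E'
from cell import get_obs, eyes, env
import cv2,numpy as np,pickle
o=get_obs();print(o)
for n in("scene","top"):
    c=eyes.read_camera(n);pickle.dump(c,open(f'pics/{n}.pkl','wb'))
    cv2.imwrite(f'pics/{n}0.png',c['frame'][:,:,::-1])
    print(n,{k:np.round(v,4).tolist() if not np.isscalar(v) else v for k,v in c.items() if k not in('frame','depth')})
E
```

```text
pics
{'time_s': 0.0, 'qpos': array([70.24890331, 18.43925847, -4.01638826, 83.17560829,  1.29483639,
       78.54056584, -3.25961951]), 'joint_velocities': array([ 0.02293098,  0.00410624,  0.00734873,  0.05025174, -0.05184314,
       -0.12927671, -0.0036712 ]), 'effort': array([ 3.54595513e-04, -4.91280949e+01, -4.03487189e-01, -3.12529707e+01,
       -6.38422254e-02,  4.38267749e-02,  1.71854363e-04]), 'tool_pos': array([ 0.22802658, -0.60809294,  0.22145319]), 'tool_rot': array([-1.79889806e+02,  5.35312443e-03,  2.05620280e+01]), 'force': array([-0.92405004,  0.09801588, -0.31248323]), 'wrist_torque': array([ 0.00723245,  0.01902807, -0.01777176]), 'grasp_force': 0.0, 'grip_width': 0.08677915727144037}
scene {'fx': 469.6156924306432, 'fy': 469.6156924306432, 'cx': 326.7395644213631, 'cy': 205.26928917624252, 'distortion': [-0.1353, 0.0, 0.0, 0.0, 0.0], 'origin': [0.2186, 0.4573, 0.7284], 'rotation': [-134.9858, -0.2295, -146.959]}
top {'fx': 395.51141946524643, 'fy': 395.51141946524643, 'cx': 314.7775358869862, 'cy': 201.41124456576813, 'distortion': [-0.0343, 0.0, 0.0, 0.0, 0.0], 'origin': [0.4152, -0.1354, 0.9111], 'rotation': [-170.2739, 1.3205, -89.5358]}
```

View pics/scene0.png

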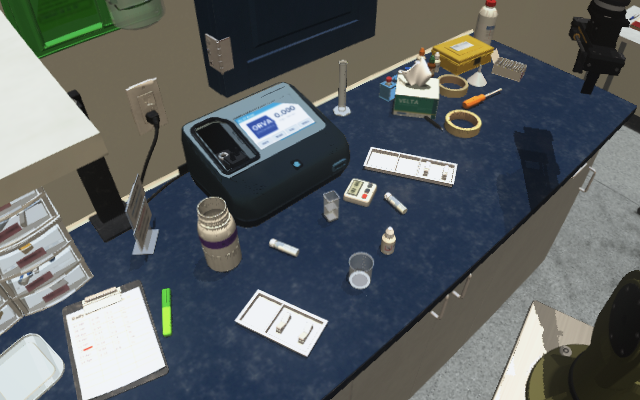

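View pics/top0.png

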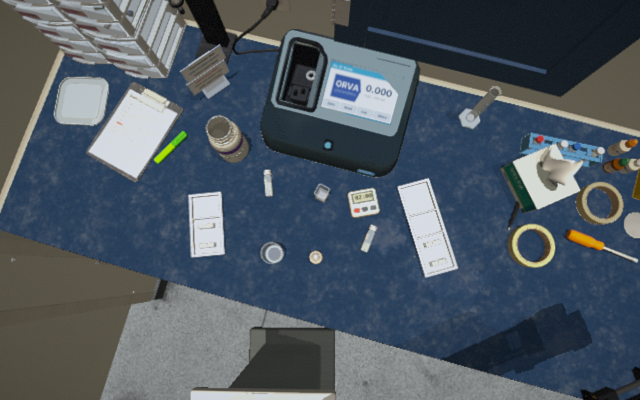

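Scene view: short tray (282,322), long tray (411,166), beaker (361,272), dropper bottle (388,240), cell (331,206), vials (284,247) and (396,203), timer (360,192). Top view: short tray (207,225), long tray (427,227), beaker (272,253), dropper (315,257), cell (322,192), vials (268,182) and (369,238), timer (364,203), sample bottle (227,140).

```bash
cat > h.py <<'E'
import numpy as np,cv2,pickle
from scipy.spatial.transform import Rotation as Ro
from cell import get_obs,eyes,env
def rot(r): return Ro.from_euler('xyz',r,degrees=True).as_matrix()
def grab(n):
    o=get_obs();c=eyes.read_camera(n)
    if n=='wrist':
        T=np.eye(4);T[:3,:3]=rot(o['tool_rot']);T[:3,3]=o['tool_pos'];M=T@np.array(c['mount'])
        c['R'],c['o']=M[:3,:3],M[:3,3]
    return c
def RO(c): return (c['R'],c['o']) if 'R' in c else (rot(c['rotation']),np.array(c['origin']))
def K(c): return np.array([[c['fx'],0,c['cx']],[0,c['fy'],c['cy']],[0,0,1.]])
def rays(c,p):
    u=cv2.undistortPoints(np.float64(p).reshape(-1,1,2),K(c),np.array(c['distortion']))[:,0]
    R,o=RO(c);return np.c_[u,np.ones(len(u))]@R.T,o
def plane(c,p,z):
    d,o=rays(c,p);return o+d*((z-o[2])/d[:,2])[:,None]
def proj(c,P):
    R,o=RO(c);return cv2.projectPoints((np.float64(P).reshape(-1,3)-o)@R,np.zeros(3),np.zeros(3),K(c),np.array(c['distortion']))[0][:,0]
def tri(views):
    "views: list of (cam,pixel): least-squares point and miss distances"
    A=np.zeros((3,3));b=np.zeros(3);L=[]
    for c,p in views:
        d,o=rays(c,[p]);d=d[0]/np.linalg.norm(d[0]);Q=np.eye(3)-np.outer(d,d);A+=Q;b+=Q@o;L.append((Q,o))
    X=np.linalg.solve(A,b);return X,[float(np.linalg.norm(Q@(X-o))) for Q,o in L]
def blobs(c,lo=90,smax=90,amin=30):
    h=cv2.cvtColor(c['frame'],cv2.COLOR_RGB2HSV);m=((h[...,1]<smax)&(h[...,2]>lo)).astype(np.uint8)*255
    m=cv2.morphologyEx(m,cv2.MORPH_CLOSE,np.ones((3,3)))
    return m,[k for k in cv2.findContours(m,cv2.RETR_EXTERNAL,cv2.CHAIN_APPROX_NONE)[0] if cv2.contourArea(k)>amin]
E
python3 - <<'E'
from h import *
for n,(x0,x1,y0,y1) in dict(top=(180,460,165,285),scene=(230,465,140,360)).items():
    c=pickle.load(open(f'pics/{n}.pkl','rb'));m,ks=blobs(c)
    for k in ks:
        (x,y),wh,a=cv2.minAreaRect(k)
        if x0<x<x1 and y0<y<y1: 
            bp=cv2.boxPoints(((x,y),wh,a)); z=.013 if max(wh)>55 else .008
            P=plane(c,bp,z)
            print(n,np.round([x,y,*wh,a],1).tolist(),'xy',plane(c,[(x,y)],z)[0,:2].round(4).tolist(),'sides',np.linalg.norm(np.diff(P,axis=0),axis=1)[:2].round(4).tolist(),'dirs',np.degrees(np.arctan2(*(np.diff(P,axis=0)[:2,[1,0]]).T)).round(1).tolist())
c=pickle.load(open('pics/top.pkl','rb'));print('bottle base',plane(c,[(240,152)],0),'instr front',plane(c,[(265,140),(280,165),(375,175)],.05))
E
```

```text
top [315.5, 257.0, 13.4, 13.4, 45.0] xy [0.4422, -0.116] sides [0.0304, 0.0304] dirs [-44.7, -134.5]
top [272.2, 254.1, 27.6, 23.0, 55.3] xy [0.448, -0.0176] sides [0.0521, 0.0631] dirs [-54.7, -144.1]
top [380.1, 234.8, 26.4, 46.6, 73.6] xy [0.4933, -0.2628] sides [0.1072, 0.06] dirs [-73.3, -165.2]
top [200.0, 225.7, 66.8, 47.5, 85.2] xy [0.5112, 0.1505] sides [0.112, 0.155] dirs [-85.0, -172.6]
top [363.2, 202.2, 27.4, 29.8, 80.0] xy [0.5686, -0.2254] sides [0.0695, 0.0641] dirs [-79.6, -171.2]
top [321.2, 192.1, 14.8, 16.1, 26.6] xy [0.5919, -0.1281] sides [0.0381, 0.0346] dirs [-25.7, -116.9]
top [429.0, 226.9, 97.0, 45.7, 75.3] xy [0.5115, -0.3733] sides [0.1071, 0.2197] dirs [-74.8, -168.0]
top [267.5, 182.5, 27.0, 9.0, 90.0] xy [0.6144, -0.0021] sides [0.0213, 0.0648] dirs [-89.9, -178.5]
scene [230.4, 336.1, 7.4, 14.5, 5.2] xy [0.5743, 0.2089] sides [0.0281, 0.0132] dirs [-53.7, -151.6]
scene [281.1, 320.8, 85.5, 42.4, 25.7] xy [0.5178, 0.1379] sides [0.0855, 0.1629] dirs [-73.0, -175.6]
scene [360.5, 270.0, 25.0, 38.0, 0.0] xy [0.4597, -0.0371] sides [0.091, 0.0496] dirs [-
[... 252 characters left out ...]
42.0] xy [0.4887, -0.2393] sides [0.0234, 0.0706] dirs [-92.3, 157.1]
scene [331.5, 205.0, 30.0, 16.0, 86.8] xy [0.6011, -0.155] sides [0.0359, 0.0922] dirs [-142.1, 124.2]
scene [359.6, 191.4, 29.5, 25.1, 16.7] xy [0.5717, -0.2258] sides [0.0822, 0.0698] dirs [-70.0, -171.4]
scene [410.5, 165.1, 92.6, 28.9, 14.5] xy [0.5138, -0.3666] sides [0.1114, 0.2288] dirs [-69.5, -169.7]
scene [295.5, 167.5, 335.0, 591.0, 90.0] xy [0.7361, -0.2092] sides [2.7588, 1.7898] dirs [-148.5, 99.3]
bottle base [[0.69102436 0.06764617 0.        ]] instr front [[ 7.04274191e-01  2.94538837e-04  5.00000000e-02]
 [ 6.45510889e-01 -3.54075390e-02  5.00000000e-02]
 [ 6.22973997e-01 -2.48195335e-01  5.00000000e-02]]
```

Call:
servo_tool([
  [[0.917, -0.546, -0.333, 0, 0, 0.114, 1], [0.917, -0.546, -0.333, 0, 0, 0.114, 1], [0.917, -0.546, -0.333, 0, 0, 0.114, 1], [0.917, -0.546, -0.333, 0, 0, 0.114, 1], [0.917, -0.546, -0.333, 0, 0, 0.114, 1], [0.917, -0.546, -0.333, 0, 0, 0.114, 1], [0.917, -0.546, -0.333, 0, 0, 0.114, 1], [0.917, -0.546, -0.333, 0, 0, 0.114, 1], [0.917, -0.546, -0.333, 0, 0, 0.114, 1], [0.917, -0.546, -0.333, 0, 0, 0.114, 1]],
])

```text
time_s: 0.93
tool_pos: [0.4309, -0.3556, 0.3233]
tool_rot: [180.0, -0.1, 0.4]
force: [-0.8, -1.2, 0.2]
grip_width: 0.0874
grasp_force: 0.0
```

Call:
servo_tool([
  [[0.3, -0.36, 0, 0, 0, 0, 1], [0.3, -0.36, 0, 0, 0, 0, 1], [0.3, -0.36, 0, 0, 0, 0, 1], [0.3, -0.36, 0, 0, 0, 0, 1], [0.3, -0.36, 0, 0, 0, 0, 1], [0.3, -0.36, 0, 0, 0, 0, 1]],
])

```text
time_s: 1.43
tool_pos: [0.5177, -0.2512, 0.3214]
tool_rot: [180.0, 0.1, 0.1]
force: [0.1, -1.0, 0.1]
grip_width: 0.0868
grasp_force: 0.0
```

```bash
python3 - <<'E'
from h import *
o=get_obs();print(o['time_s'],o['tool_pos'],o['tool_rot'])
c=grab('wrist');pickle.dump(c,open('pics/w1.pkl','wb'));cv2.imwrite('pics/w1.png',c['frame'][:,:,::-1])
print(np.round(c['mount'],3),c['fx'],c['distortion'],c['R'].round(3),c['o'])
print(plane(c,[(0,0),(639,0),(639,399),(0,399)],0).round(3))
E
```

```text
1.4333 [ 0.51772575 -0.25115472  0.32142318] [1.79995016e+02 1.14925613e-01 5.56938538e-02]
[[-0.002 -0.952 -0.305  0.083]
 [ 1.    -0.002 -0.    -0.   ]
 [-0.    -0.305  0.952 -0.162]
 [ 0.     0.     0.     1.   ]] 343.6721837179004 [-0.04467267  0.          0.          0.          0.        ] [[-0.001 -0.952 -0.307]
 [-1.     0.001 -0.   ]
 [ 0.     0.307 -0.952]] [ 0.60123652 -0.25105834  0.48282373]
[[ 0.724  0.169  0.   ]
 [ 0.723 -0.667  0.   ]
 [ 0.041 -0.872  0.   ]
 [ 0.043  0.377  0.   ]]
```

View pics/w1.png

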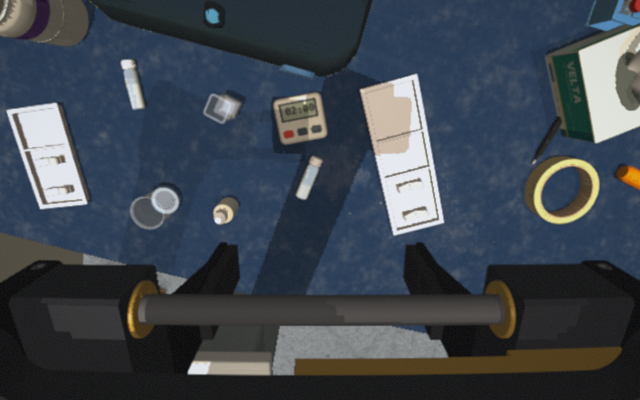

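View w1: all items visible: short tray (47,155), long tray (402,155), beaker rim (150,210)/base (165,200), dropper (225,210), cell (222,107), vials (132,83) and (309,177), timer (300,118). Next, a second wrist position.

Call:
servo_tool([
  [[-0.167, -0.6, 0.167, 0, 0, 0, 1], [-0.167, -0.6, 0.167, 0, 0, 0, 1], [-0.167, -0.6, 0.167, 0, 0, 0, 1], [-0.167, -0.6, 0.167, 0, 0, 0, 1], [-0.167, -0.6, 0.167, 0, 0, 0, 1], [-0.167, -0.6, 0.167, 0, 0, 0, 1], [-0.167, -0.6, 0.167, 0, 0, 0, 1]],
])

```text
time_s: 2.07
tool_pos: [0.467, -0.0718, 0.2722]
tool_rot: [179.9, 0.0, -0.0]
force: [-0.7, -0.8, -0.1]
grip_width: 0.0874
grasp_force: 0.0
```

```bash
python3 - <<'E'
from h import *
c=grab('wrist');pickle.dump(c,open('pics/w2.pkl','wb'));cv2.imwrite('pics/w2.png',c['frame'][:,:,::-1])
o=get_obs();print(o['time_s'],o['tool_pos'],o['tool_rot'])
for n in('w1','w2'):
    c=pickle.load(open(f'pics/{n}.pkl','rb'));m,ks=blobs(c,lo=110,smax=110)
    for k in ks:
        (x,y),wh,a=cv2.minAreaRect(k)
        if y>238 or max(wh)>200: continue
        bp=cv2.boxPoints(((x,y),wh,a)); z=.013 if max(wh)>85 else .008
        P=plane(c,bp,z)
        print(n,np.round([x,y,*wh,a],1).tolist(),'xy',plane(c,[(x,y)],z)[0,:2].round(4).tolist(),'sides',np.linalg.norm(np.diff(P,axis=0),axis=1)[:2].round(4).tolist(),'dirs',np.degrees(np.arctan2(*(np.diff(P,axis=0)[:2,[1,0]]).T)).round(1).tolist())
E
```

```text
2.1167 [ 0.46752875 -0.07314468  0.27247802] [ 1.79906239e+02 -1.39040156e-02 -1.49886925e-01]
w1 [222.5, 213.1, 20.2, 20.7, 74.1] xy [0.4319, -0.106] sides [0.0314, 0.0307] dirs [-73.9, -169.2]
w1 [153.5, 206.0, 36.1, 48.8, 45.0] xy [0.4429, -0.0043] sides [0.0797, 0.0502] dirs [-49.0, -139.9]
w1 [566.0, 191.0, 58.0, 72.1, 45.0] xy [0.4653, -0.6114] sides [0.0973, 0.0979] dirs [-39.3, -127.7]
w1 [308.3, 177.9, 11.7, 44.2, 22.5] xy [0.4847, -0.233] sides [0.0644, 0.0163] dirs [-22.8, -112.8]
w1 [46.3, 156.6, 113.9, 51.6, 73.0] xy [0.5187, 0.1389] sides [0.079, 0.1549] dirs [-76.8, -174.2]
w1 [220.2, 108.1, 30.9, 26.8, 26.6] xy [0.5814, -0.1158] sides [0.0363, 0.0398] dirs [-31.8, -116.9]
w1 [299.9, 117.9, 46.0, 47.5, 79.7] xy [0.5679, -0.2227] sides [0.0631, 0.0604] dirs [-80.3, -169.4]
w1 [404.5, 154.3, 154.3, 60.1, 77.6] xy [0.5193, -0.3662] sides [0.0772, 0.219] dirs [-77.8, -162.4]
w1 [292.1, 69.2, 23.5, 5.7, 14.7] xy [0.6299, -0.2136] sides [0.0071, 0.0302] dirs [-17.3, -104.2]
w1 [132.3, 83.3, 52.1, 14.1, 76.0] xy [0.6148, -0.0004] sides [0.0193, 0.0648] dirs [-78.8, -173.1]
w1
[... 498 characters left out ...]
2 [451.3, 147.4, 14.3, 53.2, 26.6] xy [0.4853, -0.2347] sides [0.0639, 0.0185] dirs [-22.0, -114.4]
w2 [145.9, 121.5, 130.6, 64.6, 77.7] xy [0.5189, 0.1397] sides [0.0781, 0.1512] dirs [-80.3, -174.0]
w2 [450.5, 77.9, 53.9, 59.2, 80.5] xy [0.5675, -0.2252] sides [0.0683, 0.0621] dirs [-80.5, -163.2]
w2 [375.6, 59.8, 28.0, 32.8, 28.3] xy [0.5869, -0.1357] sides [0.0356, 0.0323] dirs [-28.6, -115.9]
w2 [560.4, 121.1, 181.0, 66.7, 84.4] xy [0.5191, -0.3657] sides [0.0785, 0.2304] dirs [-83.3, -161.5]
w2 [473.0, 12.7, 26.2, 5.7, 18.4] xy [0.6382, -0.2441] sides [0.0058, 0.0306] dirs [-15.1, -105.2]
w2 [257.7, 34.3, 61.4, 15.1, 81.5] xy [0.6147, -0.0006] sides [0.017, 0.0644] dirs [-83.0, -173.3]
```

View pics/w2.png

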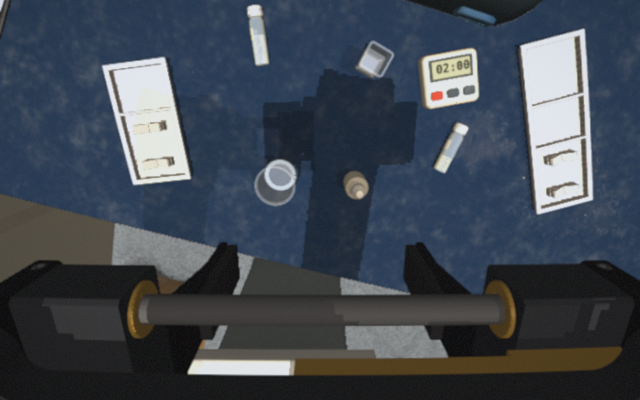

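w2 shows: short tray (146,121), long tray (558,121), vials (258,35) and (451,148), cell (375,60), beaker rim (275,185), dropper (357,186), timer (449,78). Now triangulate tray corners and zoom into the round/square items.

```bash
python3 - <<'E'
from h import *
w={n:pickle.load(open(f'pics/{n}.pkl','rb')) for n in('w1','w2')}
def quad(c,cx,cy):
    m,ks=blobs(c,lo=110,smax=110)
    m=cv2.morphologyEx(m,cv2.MORPH_OPEN,np.ones((7,7)))
    ks=cv2.findContours(m,cv2.RETR_EXTERNAL,cv2.CHAIN_APPROX_NONE)[0]
    k=min(ks,key=lambda k:np.hypot(*(np.array(cv2.minAreaRect(k)[0])-(cx,cy))))
    h=cv2.convexHull(k);q=cv2.approxPolyN(h,4,ensure_convex=True).reshape(-1,2).astype(float)
    return q[np.argsort(np.arctan2(q[:,1]-cy,q[:,0]-cx))]  # TL,TR,BR,BL
for name,a,b in(('short',(46,156),(146,121)),('long',(404,154),(558,121))):
    qa,qb=quad(w['w1'],*a),quad(w['w2'],*b)
    P=[]
    for p,q in zip(qa,qb):
        X,e=tri([(w['w1'],p),(w['w2'],q)]);P.append(X);print(name,p,q,X.round(4),np.round(e,4))
    for n,q in(('w1',qa),('w2',qb)):
        Q=plane(w[n],q,.013)[:,:2];ctr=Q.mean(0)
        d=[np.degrees(np.arctan2(*(Q[i]-Q[j])[::-1])) for i,j in((0,3),(1,2),(0,1),(3,2))]
        print(name,n,'ctr',ctr.round(4),'yaws',np.round(d,1),'len',[np.linalg.norm(Q[i]-Q[j]).round(4) for i,j in((0,3),(1,2),(0,1),(3,2))])
t=[]
for n,pts in(('w1',[(153,206),(224,211),(221,107)]),('w2',[(276,183),(356,187),(375,60)])):
    t.append(np.hstack([cv2.resize(w[n]['frame'][y-26:y+26,x-26:x+26],(260,260),interpolation=cv2.INTER_CUBIC) for x,y in pts]))
cv2.imwrite('pics/tiles.png',np.vstack(t)[:,:,::-1])
E
```

```text
short [ 13. 108.] [100.  64.] [ 0.5871  0.2073 -0.0251] [0.0019 0.0019]
short [ 56. 101.] [165.  56.] [0.5935 0.1076 0.0118] [0.0008 0.0008]
short [ 88. 204.] [191. 179.] [0.4466 0.0937 0.0101] [0.0002 0.0002]
short [ 46. 209.] [131. 185.] [ 0.4276  0.1945 -0.0274] [0.0015 0.0015]
short w1 ctr [0.5171 0.1323] yaws [ 5.   6.  96.8 96.6] len [np.float64(0.1471), np.float64(0.1473), np.float64(0.0653), np.float64(0.0679)]
short w2 ctr [0.5162 0.1389] yaws [ 5.3  5.6 95.  95.4] len [np.float64(0.1466), np.float64(0.1462), np.float64(0.0787), np.float64(0.0793)]
long [359.  89.] [520.  44.] [ 0.6053 -0.3006  0.0134] [0.0001 0.0001]
long [418.  72.] [585.  27.] [ 0.6265 -0.3772  0.0105] [0.0003 0.0003]
long [445. 223.] [585. 202.] [ 0.4063 -0.4446 -0.0149] [0.0004 0.0004]
long [392. 236.] [536. 215.] [ 0.3977 -0.3561  0.0147] [0.0002 0.0002]
long w1 ctr [ 0.5116 -0.3668] yaws [ 15.   15.3 105.8 104.9] len [np.float64(0.2154), np.float64(0.2166), np.float64(0.0787), np.float64(0.0799)]
long w2 ctr [ 0.5107 -0.3638] yaws [ 15.1  12.3 105.2 105.6] len [np.float64(0.2161), np.float64(0.2159), np.float64(0.0774), np.float64(0.0668)]
```

View pics/tiles.png

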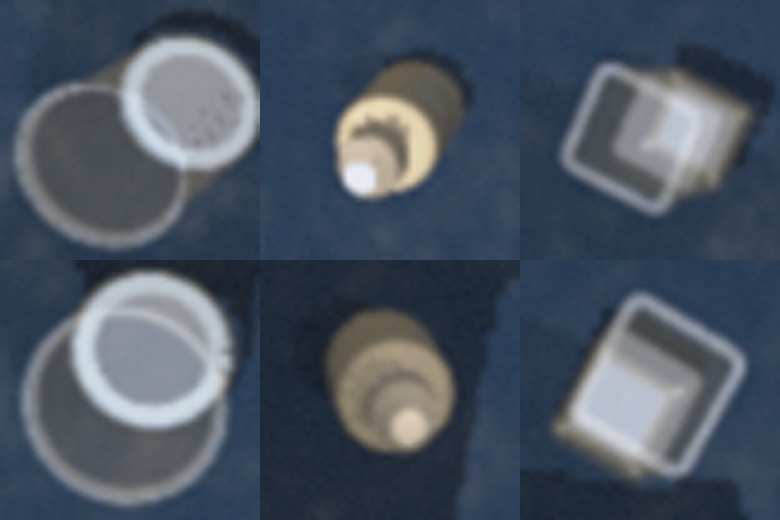

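Tiles (5x): beaker rim centre w1 (147.1,213.1), w2 (274.9,186); base w1 (165,200.4), w2 (280.2,174.8); dropper tip w1 (217.6,220.6), w2 (359.6,194.4); shoulder (223.4,214.2)/(356.8,188); cell rim quads clearly visible.

```bash
python3 - <<'E'
from h import *
w={n:pickle.load(open(f'pics/{n}.pkl','rb')) for n in('w1','w2')};c1,c2=w['w1'],w['w2']
for n,p,q,z in(('rim',(146.7,212.7),(274.5,185.6),.057),('base',(164.6,200),(279.8,174.4),.002),('tip',(217.2,220.2),(359.2,194),.064),('shoulder',(223,213.8),(356.4,187.6),.045),('cellrim',(216.8,108.4),(376.8,58.6),.066),('vialA',(132.3,83.3),(257.7,34.3),.008),('vialB',(308.3,177.9),(451.3,147.4),.008)):
    X,e=tri([(c1,p),(c2,q)]);print(n,X.round(4),np.round(e[0],4),plane(c1,[p],z)[0,:2].round(4),plane(c2,[q],z)[0,:2].round(4))
for c,o,pts in((c1,(195,81),[(608,68),(697,112),(658,210),(565,157)]),(c2,(349,34),[(640,33+260),(743,362),(682,474),(580,405)])):
    off=0 if c is c1 else 260
    P=plane(c,[(o[0]+(x-520)/5-.4,o[1]+(y-off)/5-.4) for x,y in pts],.066);D=np.roll(P,-1,0)-P
    print(P.mean(0).round(4),np.degrees(np.arctan2(D[:,1],D[:,0])).round(1),np.linalg.norm(D,axis=1).round(4))
for c in(c1,c2):
    m,ks=blobs(c,lo=110,smax=110)
    for q in((132,83),(308,178)) if c is c1 else((258,34),(451,147)):
        k=min(ks,key=lambda k:np.hypot(*(np.array(cv2.minAreaRect(k)[0])-q)))
        P=plane(c,k.reshape(-1,2),.008)[:,:2];u,s,v=np.linalg.svd(P-P.mean(0));print('vial axis',np.degrees(np.arctan2(v[0,1],v[0,0])).round(1),np.ptp((P-P.mean(0))@v.T,axis=0).round(4))
E
```

```text
rim [ 0.4499 -0.0193  0.0574] 0.0001 [ 0.4499 -0.0191] [ 0.4497 -0.0192]
base [ 0.4498 -0.0189  0.001 ] 0.0002 [ 0.4503 -0.0194] [ 0.4499 -0.0191]
tip [ 0.4414 -0.1149  0.0631] 0.0002 [ 0.442  -0.1152] [ 0.4415 -0.1148]
shoulder [ 0.4407 -0.1147  0.0348] 0.0003 [ 0.444  -0.1178] [ 0.4438 -0.1135]
cellrim [ 0.5833 -0.1281  0.0655] 0.0002 [ 0.5835 -0.1282] [ 0.5831 -0.1281]
vialA [ 6.147e-01 -6.000e-04  8.400e-03] 0.0001 [ 6.148e-01 -4.000e-04] [ 6.147e-01 -6.000e-04]
vialB [ 0.4859 -0.2331  0.0124] 0.0001 [ 0.4847 -0.2329] [ 0.4853 -0.2347]
[ 0.5839 -0.1285  0.066 ] [-116.7  153.8   59.4  -31. ] [0.0225 0.0251 0.0246 0.0235]
[ 0.5833 -0.1282  0.066 ] [-121.1  152.1   58.1  -28.4] [0.0246 0.0241 0.0248 0.0237]
vial axis -173.8 [0.0645 0.0194]
vial axis 157.6 [0.0645 0.0168]
vial axis -174.0 [0.0645 0.0171]
vial axis 157.5 [0.0642 0.0186]
```

```bash
python3 - <<'E'
from h import *
for n in('top','w1','scene'):
    c=pickle.load(open(f'pics/{n}.pkl','rb'));D=c['depth'];v,u=np.mgrid[0:400,0:640];d,o=rays(c,np.c_[u.ravel(),v.ravel()])
    P=(o+d*D.reshape(-1,1))[D.ravel()>0]
    P=P[(P[:,0]>.55)&(P[:,0]<.9)&(P[:,1]>-.32)&(P[:,1]<.16)]
    for y in np.arange(-.3,.16,.03):
        q=P[abs(P[:,1]-y)<.015];print(n,round(y,2),[(z,q[q[:,2]>z][:,0].min().round(3)) if (q[:,2]>z).sum()>3 else None for z in(.03,.06,.075,.09,.11,.14)],q[:,2].max().round(3) if len(q) else '')
E
```

```text
top -0.3 [(0.03, np.float64(0.638)), (0.06, np.float64(0.639)), (0.075, np.float64(0.641)), (0.09, np.float64(0.648)), (0.11, np.float64(0.695)), (0.14, np.float64(0.794))] 0.369
top -0.27 [(0.03, np.float64(0.621)), (0.06, np.float64(0.621)), (0.075, np.float64(0.625)), (0.09, np.float64(0.635)), (0.11, np.float64(0.717)), (0.14, np.float64(0.809))] 0.358
top -0.24 [(0.03, np.float64(0.616)), (0.06, np.float64(0.618)), (0.075, np.float64(0.623)), (0.09, np.float64(0.635)), (0.11, np.float64(0.724)), (0.14, np.float64(0.821))] 0.347
top -0.21 [(0.03, np.float64(0.622)), (0.06, np.float64(0.622)), (0.075, np.float64(0.632)), (0.09, np.float64(0.644)), (0.11, np.float64(0.735)), (0.14, np.float64(0.831))] 0.333
top -0.18 [(0.03, np.float64(0.634)), (0.06, np.float64(0.637)), (0.075, np.float64(0.641)), (0.09, np.float64(0.652)), (0.11, np.float64(0.742)), (0.14, np.float64(0.836))] 0.327
top -0.15 [(0.03, np.float64(0.57)), (0.06, np.float64(0.57)), (0.075, np.float64(0.647)), (0.09, np.float64(0.657)), (0.11, np.float64(0.744)), (0.14, np.float64(0.843))] 0.319
top -0.12 [(0.03, np.fl
[... 5979 characters left out ...]
 np.float64(0.665)), (0.06, np.float64(0.665)), (0.075, np.float64(0.665)), (0.09, np.float64(0.665)), (0.11, np.float64(0.67)), (0.14, np.float64(0.675))] 0.15
scene 0.09 [(0.03, np.float64(0.664)), (0.06, np.float64(0.664)), (0.075, np.float64(0.664)), (0.09, np.float64(0.664)), (0.11, np.float64(0.668)), (0.14, np.float64(0.674))] 0.15
scene 0.12 [(0.03, np.float64(0.672)), (0.06, np.float64(0.672)), (0.075, np.float64(0.672)), (0.09, np.float64(0.674)), (0.11, np.float64(0.679)), (0.14, np.float64(0.685))] 0.15
scene 0.15 [(0.03, np.float64(0.837)), (0.06, np.float64(0.837)), (0.075, np.float64(0.837)), (0.09, np.float64(0.837)), (0.11, np.float64(0.838)), (0.14, np.float64(0.84))] 0.145
```

Call:
servo_tool([
  [[-0.06, -0.173, 0, 0, 0, 0, 1], [-0.06, -0.173, 0, 0, 0, 0, 1], [-0.06, -0.173, 0.843, 0, 0, 0, 1], [-0.06, -0.173, 0.843, 0, 0, 0, 1], [-0.06, -0.173, 0.843, 0, 0, 0, 1], [-0.06, -0.173, 0.843, 0, 0, 0, 1], [-0.06, -0.173, 0.843, 0, 0, 0, 1], [-0.06, -0.173, 0.843, 0, 0, 0, 1], [-0.06, -0.173, 0.843, 0, 0, 0, 1], [-0.06, -0.173, 0.843, 0, 0, 0, 1], [-0.06, -0.173, 0.843, 0, 0, 0, 1]],
])

```text
time_s: 3.03
tool_pos: [0.4517, -0.02, 0.021]
tool_rot: [180.0, -0.1, -0.1]
force: [0.6, 0.4, 0.1]
grip_width: 0.0869
grasp_force: 0.0
```

Call:
servo_tool([
  [[0, 0, 0, 0, 0, 0, 0.4], [0, 0, 0, 0, 0, 0, 0.4], [0, 0, 0, 0, 0, 0, 0.4], [0, 0, 0, 0, 0, 0, 0.4], [0, 0, 0, 0, 0, 0, 0.4], [0, 0, 0, 0, 0, 0, 0.4], [0, 0, 0, 0, 0, 0, 0.4], [0, 0, 0, 0, 0, 0, 0.4]],
], grip_force=12)

```text
time_s: 3.7
tool_pos: [0.4499, -0.0188, 0.0195]
tool_rot: [180.0, 0.0, 0.0]
force: [-0.1, -0.3, 1.0]
grip_width: 0.0444
grasp_force: 12.0
```

Call:
servo_tool([
  [[0, 0, -0.5, 0, 0, 0, 0.4], [0, 0, -0.5, 0, 0, 0, 0.4], [0, 0, -0.5, 0, 0, 0, 0.4], [0.067, 0.967, -0.667, 0, 0, -0.0833, 0.4], [0.067, 0.967, -0.667, 0, 0, -0.0833, 0.4], [0.067, 0.967, -0.667, 0, 0, -0.0833, 0.4], [0.067, 0.967, -0.667, 0, 0, -0.0833, 0.4], [0.067, 0.967, -0.667, 0, 0, -0.0833, 0.4], [0.067, 0.967, -0.667, 0, 0, -0.0833, 0.4], [0.067, 0.967, -0.667, 0, 0, -0.0833, 0.4], [0.067, 0.967, -0.667, 0, 0, -0.0833, 0.4], [0.067, 0.967, -0.667, 0, 0, -0.0833, 0.4]],
])

```text
time_s: 4.7
tool_pos: [0.4691, -0.3152, 0.22]
tool_rot: [179.8, 0.0, 14.6]
force: [0.3, -0.6, -0.6]
grip_width: 0.0443
grasp_force: 11.9
```

```bash
python3 - <<'E'
from h import *
c=grab('wrist');pickle.dump(c,open('pics/w3.pkl','wb'));cv2.imwrite('pics/w3.png',c['frame'][:,:,::-1])
o=get_obs();print(o['time_s'],o['tool_pos'],o['tool_rot'],o['grip_width'])
E
```

```text
4.75 [ 0.46959746 -0.3114659   0.21930179] [-1.79995618e+02  1.03989352e-02  1.47712230e+01] 0.04406841408637767
```

View pics/w3.png

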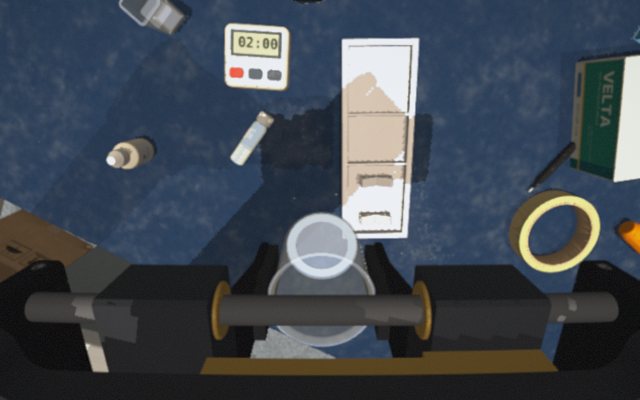

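w3: the long tray is clearly seen, corners (342,39), (418,38), (408,237), (342,233); partitions at rows 112 and 162, saddles at (376,181) and (375,216); beaker is held upright at (322,270).

```bash
cat >> h.py <<'E'
def edges(c,cx,cy,wh,ang,lo=110,smax=130):
    "fit the four outline lines of the white tray blob at (cx,cy): 4 corners TL,TR,BR,BL in pixels (ang: tilt of long side from vertical)"
    h=cv2.cvtColor(c['frame'],cv2.COLOR_RGB2HSV);m=((h[...,1]<smax)&(h[...,2]>lo)).astype(np.uint8)
    m=cv2.morphologyEx(m,cv2.MORPH_OPEN,np.ones((3,3)));ks=cv2.findContours(m,cv2.RETR_EXTERNAL,cv2.CHAIN_APPROX_NONE)[0]
    k=max([k for k in ks if np.hypot(*(np.array(cv2.minAreaRect(k)[0])-(cx,cy)))<25],key=cv2.contourArea)
    k=k.reshape(-1,2).astype(np.float32)
    a=np.radians(ang);ex,ey=np.array([np.cos(a),np.sin(a)]),np.array([-np.sin(a),np.cos(a)])
    q=k-[cx,cy];X,Y=q@ex,q@ey;W,H=wh[0]/2,wh[1]/2;L=[]
    for sel in((abs(Y)<.8*H)&(X<-.7*W),(abs(X)<.7*W)&(Y<-.8*H),(abs(Y)<.8*H)&(X>.7*W),(abs(X)<.7*W)&(Y>.8*H)):
        L.append(cv2.fitLine(k[sel],cv2.DIST_HUBER,0,.01,.01).ravel())
    def X2(l,n):
        s=np.linalg.solve(np.c_[l[:2],-n[:2]],n[2:]-l[2:]);return l[2:]+s[0]*l[:2]
    return np.array([X2(L[0],L[1]),X2(L[2],L[1]),X2(L[2],L[3]),X2(L[0],L[3])])
E
python3 - <<'E'
from h import *
c=pickle.load(open('pics/w3.pkl','rb'))
q=edges(c,377,137,(72,200),1);print(q.round(1), c['o'])
for z in(0.,.013):
    P=plane(c,q,z)[:,:2];print(z,P.round(4).tolist(),P.mean(0).round(4))
    for i,j in((0,3),(1,2),(3,2),(0,1)):
        d=P[i]-P[j];print(np.degrees(np.arctan2(d[1],d[0])).round(2),np.linalg.norm(d).round(4))
# partitions and saddles at heights .013/.02
print(plane(c,[(376,112.5),(375,162.5)],.013).round(4),plane(c,[(376,179),(375,214)],.02).round(4))
h=cv2.cvtColor(c['frame'],cv2.COLOR_RGB2GRAY)
print('col',[(r,int(h[r,352:400].mean())) for r in range(36,238)if r%2==0])
print('row50',h[60,336:424].tolist());print('row140',h[140,336:420].tolist())
E
```

```text
Traceback (most recent call last):
  File "h.py", line 34, in edges
    k=max([k for k in ks if np.hypot(*(np.array(cv2.minAreaRect(k)[0])-(cx,cy)))<25],key=cv2.contourArea)
ValueError: max() iterable argument is empty
```

```bash
python3 - <<'E'
s=open('h.py').read()
s=s.replace("    k=max([k for k in ks if np.hypot(*(np.array(cv2.minAreaRect(k)[0])-(cx,cy)))<25],key=cv2.contourArea)\n","    k=max(ks,key=cv2.contourArea)\n")
s=s.replace("    m=cv2.morphologyEx(m,cv2.MORPH_OPEN,np.ones((3,3)));ks","    b=np.zeros_like(m);cv2.fillPoly(b,[cv2.boxPoints(((cx,cy),(wh[0]+14,wh[1]+14),ang)).astype(int)],1);m=cv2.morphologyEx(m*b,cv2.MORPH_OPEN,np.ones((3,3)));ks")
open('h.py','w').write(s)
E
python3 - <<'E'
from h import *
c=pickle.load(open('pics/w3.pkl','rb'))
q=edges(c,377,137,(72,200),1);print(q.round(1), c['o'])
for z in(0.,.013):
    P=plane(c,q,z)[:,:2];print(z,P.round(4).tolist(),P.mean(0).round(4))
    for i,j in((0,3),(1,2),(3,2),(0,1)):
        d=P[i]-P[j];print(np.degrees(np.arctan2(d[1],d[0])).round(2),np.linalg.norm(d).round(4))
print(plane(c,[(376,112.5),(375,162.5)],.013).round(4),plane(c,[(376,179),(375,214)],.02).round(4))
h=cv2.cvtColor(c['frame'],cv2.COLOR_RGB2GRAY)
print('row60',h[60,336:424].tolist());print('row140',h[140,336:420].tolist())
E
```

```text
[[342.   38. ]
 [419.2  38. ]
 [407.2 237.6]
 [342.  238.8]] [ 0.54948324 -0.29360046  0.38153325]
0.0 [[0.6073, -0.3019], [0.6276, -0.3784], [0.414, -0.4373], [0.393, -0.3611]] [ 0.5104 -0.3697]
15.45 0.2223
15.41 0.2216
105.41 0.079
104.87 0.0792
0.013 [[0.6053, -0.3016], [0.6249, -0.3755], [0.4186, -0.4324], [0.3983, -0.3588]] [ 0.5118 -0.3671]
15.45 0.2148
15.41 0.2141
105.41 0.0763
104.87 0.0765
[[ 0.545  -0.355   0.013 ]
 [ 0.4941 -0.3695  0.013 ]] [[ 0.4781 -0.3745  0.02  ]
 [ 0.4394 -0.3853  0.02  ]]
row60 [67, 69, 67, 64, 60, 113, 204, 236, 238, 237, 237, 237, 236, 237, 237, 237, 237, 237, 237, 237, 238, 237, 237, 237, 236, 237, 237, 237, 237, 236, 237, 237, 237, 238, 237, 237, 237, 237, 237, 237, 237, 237, 237, 237, 237, 237, 237, 237, 237, 237, 237, 237, 237, 237, 237, 236, 237, 237, 237, 237, 237, 236, 237, 237, 237, 237, 237, 237, 237, 236, 236, 236, 235, 210, 134, 148, 216, 236, 237, 237, 236, 205, 120, 68, 64, 66, 68, 71]
row140 [44, 45, 42, 41, 36, 73, 143, 189, 199, 200, 196, 183, 183, 195, 199, 200, 201, 200, 201, 200, 201, 199, 201, 200, 198, 199, 200, 199, 200, 200, 200, 199, 199, 200, 198, 200, 198, 199, 198, 199, 199, 199, 198, 198, 199, 198, 199, 199, 199, 199, 199, 198, 199, 199, 198, 199, 201, 200, 200, 199, 200, 199, 200, 200, 201, 201, 194, 175, 150, 121, 94, 122, 176, 196, 198, 201, 189, 127, 63, 45, 47, 51, 51, 52]
```

Call:
servo_tool([
  [[0.31, 0.22, 0, 0, 0, 0, 0.4], [0.31, 0.22, 0, 0, 0, 0, 0.4], [0.31, 0.22, 0, 0, 0, 0, 0.4], [0.31, 0.22, 0.15, 0, 0, 0, 0.4], [0.31, 0.22, 0.29, 0, 0, 0, 0.4], [0.31, 0.22, 0.43, 0, 0, 0, 0.4], [0.31, 0.22, 0.54, 0, 0, 0, 0.4], [0.31, 0.22, 0.6, 0, 0, 0, 0.4], [0.31, 0.22, 0.63, 0, 0, 0, 0.4], [0.31, 0.22, 0.655, 0, 0, 0, 0.4], [0.31, 0.22, 0.655, 0, 0, 0, 0.4], [0.31, 0.22, 0.655, 0, 0, 0, 0.4]],
])

```text
time_s: 5.75
tool_pos: [0.5786, -0.3481, 0.0246]
tool_rot: [179.9, -0.1, 15.1]
force: [0.9, -0.4, -0.0]
grip_width: 0.0443
grasp_force: 12.7
```

Call:
servo_tool([
  [[0, 0, 0.003, 0, 0, 0, 0.4], [0, 0, 0.003, 0, 0, 0, 0.5], [0, 0, 0.003, 0, 0, 0, 0.6], [0, 0, 0.003, 0, 0, 0, 0.75], [0, 0, 0.003, 0, 0, 0, 0.75], [0, 0, 0.003, 0, 0, 0, 0.75], [0, 0, -0.2, 0, 0, 0, 0.75], [0, 0, -0.4, 0, 0, 0, 0.75], [0, 0, -0.5, 0, 0, 0, 0.75], [0, 0, -0.5, 0, 0, 0, 0.75], [0, 0, -0.5, 0, 0, 0, 0.75]],
])

```text
time_s: 6.67
tool_pos: [0.581, -0.3503, 0.1816]
tool_rot: [179.5, -0.5, 15.0]
force: [0.6, 0.4, 0.8]
grip_width: 0.0656
grasp_force: 0.0
```

Call:
servo_tool([
  [[-0.234, -0.871, 0, 0, 0, 0, 0.75], [-0.234, -0.871, 0, 0, 0, 0, 0.75], [-0.234, -0.871, 0, 0, 0, 0, 0.75], [-0.234, -0.871, 0, 0, 0, 0, 0.75], [-0.234, -0.871, 0, 0, 0, 0, 0.75], [-0.234, -0.871, 0, 0, 0, 0, 0.75], [-0.234, -0.871, 0, 0, 0, 0, 0.75], [-0.234, -0.871, 0.13, 0, 0, 0, 0.75], [-0.234, -0.871, 0.26, 0, 0, 0, 0.75], [-0.234, -0.871, 0.4, 0, 0, 0, 0.75], [-0.234, -0.871, 0.48, 0, 0, 0, 0.75], [-0.234, -0.871, 0.518, 0, 0, 0, 0.75]],
])

```text
time_s: 7.67
tool_pos: [0.4381, -0.1133, 0.0136]
tool_rot: [-179.8, 0.3, 15.1]
force: [-0.8, 0.5, 0.6]
grip_width: 0.0651
grasp_force: 0.0
```

Call:
servo_tool([
  [[0, 0, 0, 0, 0, 0, 0.75], [0, 0, 0, 0, 0, 0, 0.2], [0, 0, 0, 0, 0, 0, 0.2], [0, 0, 0, 0, 0, 0, 0.2], [0, 0, 0, 0, 0, 0, 0.2], [0, 0, 0, 0, 0, 0, 0.2], [0, 0, 0, 0, 0, 0, 0.2], [0, 0, 0, 0, 0, 0, 0.2], [0, 0, 0, 0, 0, 0, 0.2]],
], grip_force=15)

```text
time_s: 8.42
tool_pos: [0.4419, -0.1145, 0.018]
tool_rot: [180.0, -0.0, 15.0]
force: [-0.2, -0.6, 2.0]
grip_width: 0.0266
grasp_force: 15.0
```

Call:
servo_tool([
  [[0, 0, -0.2, 0, 0, 0, 0.2], [0, 0, -0.4, 0, 0, 0, 0.2], [0.005, 0.15, -0.45, 0, 0, 0, 0.2], [0.031, 0.871, -0.45, 0, 0, 0, 0.2], [0.031, 0.871, -0.45, 0, 0, 0, 0.2], [0.031, 0.871, -0.45, 0, 0, 0, 0.2], [0.031, 0.871, -0.45, 0, 0, 0, 0.2], [0.031, 0.871, -0.45, 0, 0, 0, 0.2], [0.031, 0.871, -0.45, 0, 0, 0, 0.2], [0.031, 0.871, -0.45, 0, 0, 0, 0.2], [0.031, 0.871, -0.45, 0, 0, 0, 0.2], [0.031, 0.871, -0.45, 0, 0, 0, 0.2]],
])

```text
time_s: 9.42
tool_pos: [0.5182, -0.3629, 0.1519]
tool_rot: [-179.9, 0.0, 15.1]
force: [-0.8, 0.1, -1.0]
grip_width: 0.0268
grasp_force: 15.0
```

Call:
servo_tool([
  [[0, 0, 0.13, 0, 0, 0, 0.2], [0, 0, 0.26, 0, 0, 0, 0.2], [0, 0, 0.36, 0, 0, 0, 0.2], [0, 0, 0.41, 0, 0, 0, 0.2], [0, 0, 0.43, 0, 0, 0, 0.2], [0, 0, 0.438, 0, 0, 0, 0.2], [0, 0, 0.438, 0, 0, 0, 0.2], [0, 0, 0.438, 0, 0, 0, 0.2]],
])

```text
time_s: 10.08
tool_pos: [0.5193, -0.3638, 0.0225]
tool_rot: [179.9, -0.1, 15.1]
force: [-0.1, -0.4, -0.3]
grip_width: 0.0269
grasp_force: 15.0
```

Call:
servo_tool([
  [[0, 0, 0.003, 0, 0, 0, 0.2], [0, 0, 0.003, 0, 0, 0, 0.35], [0, 0, 0.003, 0, 0, 0, 0.45], [0, 0, 0.003, 0, 0, 0, 0.57], [0, 0, 0.003, 0, 0, 0, 0.57], [0, 0, 0.003, 0, 0, 0, 0.57], [0, 0, -0.1, 0, 0, 0, 0.57], [0, 0, -0.25, 0, 0, 0, 0.57], [0, 0, -0.4, 0, 0, 0, 0.57], [0, 0, -0.5, 0, 0, 0, 0.57], [0, 0, -0.5, 0, 0, 0, 0.57], [0, 0, -0.5, 0, 0, 0, 0.57]],
])

```text
time_s: 11.08
tool_pos: [0.5201, -0.3652, 0.1747]
tool_rot: [179.7, -0.2, 15.0]
force: [0.2, 0.8, -0.6]
grip_width: 0.0494
grasp_force: 0.0
```

Call:
servo_tool([
  [[0.414, -0.706, 0, 0, 0, 0.247, 0.57], [0.414, -0.706, 0, 0, 0, 0.247, 0.57], [0.414, -0.706, 0, 0, 0, 0.247, 0.57], [0.414, -0.706, 0, 0, 0, 0.247, 0.57], [0.414, -0.706, 0, 0, 0, 0.247, 0.57], [0.414, -0.706, 0, 0, 0, 0.247, 0.57], [0.414, -0.706, 0, 0, 0, 0.247, 0.57], [0.414, -0.706, 0, 0, 0, 0.247, 0.57], [0.414, -0.706, 0, 0, 0, 0.247, 0.57], [0.414, -0.706, 0, 0, 0, 0.247, 0.57]],
])

```text
time_s: 11.92
tool_pos: [0.5823, -0.1297, 0.1701]
tool_rot: [179.9, 0.1, -29.5]
force: [0.7, -0.2, -0.1]
grip_width: 0.0495
grasp_force: 0.0
```

```bash
python3 - <<'E'
from h import *
c=grab('wrist');pickle.dump(c,open('pics/w4.pkl','wb'));cv2.imwrite('pics/w4.png',c['frame'][:,:,::-1])
o=get_obs();print(o['time_s'],o['tool_pos'],o['tool_rot'])
print(proj(c,[(.5834,-.1282,.066),(.5834,-.1282,0)]))
E
```

```text
11.9667 [ 0.58243245 -0.13003054  0.1702945 ] [ 1.79912536e+02  6.43127436e-02 -2.95519339e+01]
[[318.08577814 200.05601422]
 [318.48982671 180.13755402]]
```

View pics/w4.png

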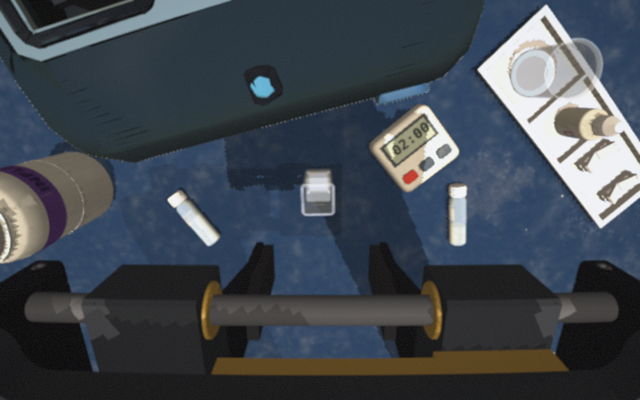

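w4: beaker and dropper stand upright in their bays (top right); cell rim at (318,198) is square to the gripper and matches prediction (318,200). Descend and grip.

Call:
servo_tool([
  [[0, 0, 0.12, 0, 0, 0, 0.57], [0, 0, 0.25, 0, 0, 0, 0.57], [0, 0, 0.36, 0, 0, 0, 0.57], [0, 0, 0.44, 0, 0, 0, 0.57], [0, 0, 0.48, 0, 0, 0, 0.57], [0, 0, 0.499, 0, 0, 0, 0.57], [0, 0, 0.499, 0, 0, 0, 0.57], [0, 0, 0.499, 0, 0, 0, 0.57]],
])

```text
time_s: 12.63
tool_pos: [0.5844, -0.1284, 0.0229]
tool_rot: [-180.0, -0.1, -29.5]
force: [0.8, 0.3, 0.8]
grip_width: 0.0495
grasp_force: 0.0
```

Call:
servo_tool([
  [[0, 0, 0, 0, 0, 0, 0.2], [0, 0, 0, 0, 0, 0, 0.2], [0, 0, 0, 0, 0, 0, 0.2], [0, 0, 0, 0, 0, 0, 0.2], [0, 0, 0, 0, 0, 0, 0.2], [0, 0, 0, 0, 0, 0, 0.2], [0, 0, 0, 0, 0, 0, 0.2]],
], grip_force=15)

```text
time_s: 13.22
tool_pos: [0.5837, -0.1275, 0.0221]
tool_rot: [-180.0, -0.0, -29.4]
force: [0.7, -0.3, 3.3]
grip_width: 0.0256
grasp_force: 15.0
```

Call:
servo_tool([
  [[0, 0, -0.13, 0, 0, 0, 0.2], [0, 0, -0.26, 0, 0, 0, 0.2], [0, 0, -0.4, 0, 0, 0, 0.2], [-0.733, -0.459, -0.66, 0, 0, -0.194, 0.2], [-0.733, -0.459, -0.66, 0, 0, -0.194, 0.2], [-0.733, -0.459, -0.66, 0, 0, -0.194, 0.2], [-0.733, -0.459, -0.66, 0, 0, -0.194, 0.2], [-0.733, -0.459, -0.66, 0, 0, -0.194, 0.2], [-0.733, -0.459, -0.66, 0, 0, -0.194, 0.2], [-0.733, -0.459, -0.66, 0, 0, -0.194, 0.2], [-0.733, -0.459, -0.66, 0, 0, -0.194, 0.2], [-0.733, -0.459, -0.66, 0, 0, -0.194, 0.2]],
])

```text
time_s: 14.22
tool_pos: [0.4593, 0.1015, 0.22]
tool_rot: [179.9, -0.1, 5.7]
force: [0.1, -0.2, -1.5]
grip_width: 0.0253
grasp_force: 15.0
```

```bash
python3 - <<'E'
from h import *
c=grab('wrist');pickle.dump(c,open('pics/w5.pkl','wb'));cv2.imwrite('pics/w5.png',c['frame'][:,:,::-1])
o=get_obs();print(o['time_s'],o['tool_pos'],o['tool_rot'],o['grip_width'])
E
```

```text
14.2667 [0.45956941 0.10000755 0.21944902] [ 1.79937408e+02 -2.05459267e-02  5.50985516e+00] 0.025236210236412312
```

View pics/w5.png

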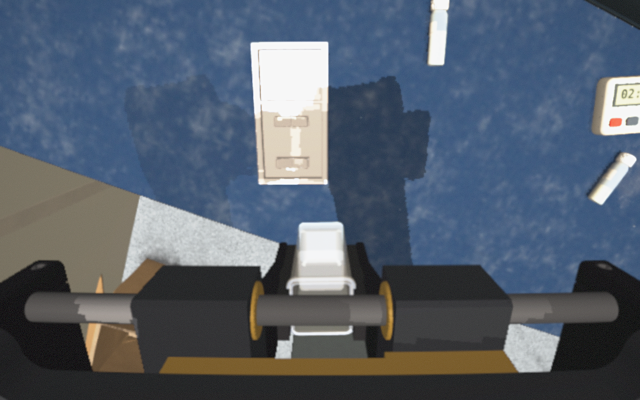

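w5: short tray outline (251,42)-(328,42)-(327,184)-(259,184), saddles at (291,121) and (292,163); cell held upright at (321,270).

```bash
python3 - <<'E'
from h import *
c=pickle.load(open('pics/w5.pkl','rb'))
q=edges(c,291,113,(74,142),-1.5);print(q.round(1), c['o'])
P=plane(c,q,.013)[:,:2];ctr=P.mean(0);print(P.round(4).tolist(),ctr.round(4))
for i,j in((0,3),(1,2),(3,2),(0,1)):
    d=P[i]-P[j];print(np.degrees(np.arctan2(d[1],d[0])).round(2),np.linalg.norm(d).round(4))
g=cv2.cvtColor(c['frame'],cv2.COLOR_RGB2GRAY)
big=lambda c,x,y,w,h,s:cv2.resize(c['frame'][y:y+h,x:x+w],(w*s,h*s),interpolation=cv2.INTER_CUBIC)
d=pickle.load(open('pics/w3.pkl','rb'))
cv2.imwrite('pics/saddles.png',np.hstack([big(c,248,36,90,155,3),big(d,336,105,90,155,3)])[:,:,::-1])
E
```

```text
[[244.2  35.8]
 [334.3  33.2]
 [323.6 189.6]
 [248.8 191.8]] [0.5418055  0.10996758 0.38172015]
[[0.5894, 0.1903], [0.5999, 0.102], [0.4401, 0.0968], [0.4296, 0.1797]] [0.5148 0.1422]
3.79 0.1601
1.87 0.16
97.18 0.0836
96.83 0.0889
```

View pics/saddles.png

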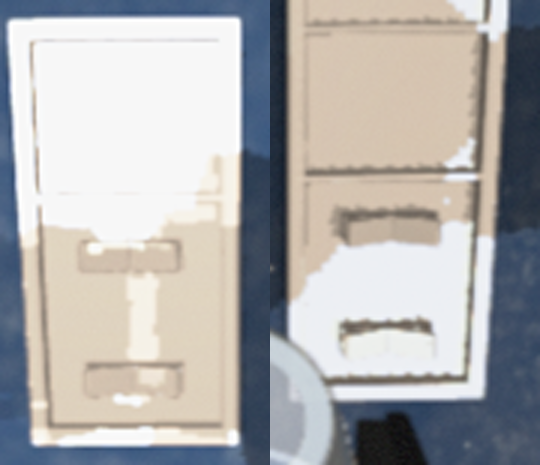

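Zoom: short tray corners (250.4,41.7), (328.7,41.4), (327.4,183.7), (258.4,184); saddles (291,121), (292.4,162.4); long tray saddles (375.5,180.8), (374.8,218).

```bash
python3 - <<'E'
from h import *
c=pickle.load(open('pics/w5.pkl','rb'));d=pickle.load(open('pics/w3.pkl','rb'))
P=plane(c,[(250.4,41.7),(328.7,41.4),(327.4,183.7),(258.4,184)],.013)[:,:2];ctr=P.mean(0);print(P.round(4).tolist(),ctr.round(4))
for i,j in((0,3),(1,2),(3,2),(0,1)):
    e=P[i]-P[j];print(np.degrees(np.arctan2(e[1],e[0])).round(2),np.linalg.norm(e).round(4))
def tray(ctr,yaw,P): a=np.radians(yaw);return (P[:,:2]-ctr)@np.array([[np.cos(a),-np.sin(a)],[np.sin(a),np.cos(a)]])
S=plane(c,[(291,121),(292.4,162.4)],.018);L=plane(d,[(375.5,180.8),(374.8,218)],.018)
print('short saddles',S.round(4).tolist(),tray(ctr,5.5,S).round(4).tolist())
print('long saddles',L.round(4).tolist(),tray(np.array([.5116,-.3669]),15.3,L).round(4).tolist())
for c2 in('w1','w2'):
    c2=pickle.load(open(f'pics/{c2}.pkl','rb'));
    print(proj(c2,np.c_[P,[.013]*4]).round(1).tolist())
E
```

```text
[[0.5845, 0.1839], [0.5919, 0.1067], [0.4473, 0.0932], [0.4396, 0.1693]] [0.5158 0.1383]
5.73 0.1456
5.33 0.1453
95.75 0.0765
95.54 0.0775
short saddles [[0.5116, 0.1378, 0.018], [0.4684, 0.1332, 0.018]] [[-0.0042, -0.0001], [-0.0477, -0.0005]]
long saddles [[0.4757, -0.375, 0.018], [0.4341, -0.387, 0.018]] [[-0.0368, 0.0017], [-0.08, 0.001]]
[[5.4, 109.8], [56.6, 102.8], [87.0, 204.3], [39.6, 209.2]]
[[101.2, 65.1], [165.0, 56.6], [190.4, 178.8], [132.6, 185.0]]
```

Call:
servo_tool([
  [[0.336, -0.11, 0, 0, 0, 0, 0.2], [0.336, -0.11, 0, 0, 0, 0, 0.2], [0.336, -0.11, 0, 0, 0, 0, 0.2], [0.336, -0.11, 0.14, 0, 0, 0, 0.2], [0.336, -0.11, 0.28, 0, 0, 0, 0.2], [0.336, -0.11, 0.41, 0, 0, 0, 0.2], [0.336, -0.11, 0.52, 0, 0, 0, 0.2], [0.336, -0.11, 0.58, 0, 0, 0, 0.2], [0.336, -0.11, 0.62, 0, 0, 0, 0.2], [0.336, -0.11, 0.648, 0, 0, 0, 0.2], [0.336, -0.11, 0.648, 0, 0, 0, 0.2], [0.336, -0.11, 0.648, 0, 0, 0, 0.2]],
])

```text
time_s: 15.27
tool_pos: [0.5577, 0.1423, 0.0254]
tool_rot: [180.0, -0.1, 5.4]
force: [-0.2, -0.5, 0.2]
grip_width: 0.0256
grasp_force: 15.0
```

Call:
servo_tool([
  [[0, 0, 0.003, 0, 0, 0, 0.2], [0, 0, 0.003, 0, 0, 0, 0.32], [0, 0, 0.003, 0, 0, 0, 0.4], [0, 0, 0.003, 0, 0, 0, 0.5], [0, 0, 0.003, 0, 0, 0, 0.5], [0, 0, 0.003, 0, 0, 0, 0.5], [0, 0, -0.1, 0, 0, 0, 0.5], [0, 0, -0.25, 0, 0, 0, 0.5], [0, 0, -0.4, 0, 0, 0, 0.5], [0, 0, -0.5, 0, 0, 0, 0.5], [0, 0, -0.5, 0, 0, 0, 0.5], [0, 0, -0.5, 0, 0, 0, 0.5]],
])

```text
time_s: 16.27
tool_pos: [0.5584, 0.1436, 0.1781]
tool_rot: [180.0, -0.3, 5.5]
force: [-0.8, 0.4, -1.1]
grip_width: 0.0432
grasp_force: 0.0
```

Call:
servo_tool([
  [[0.135, 0.493, 0, 0, 0.0556, 0, 0.5], [0.135, 0.493, 0, 0, 0.0556, 0, 0.5], [0.135, 0.493, 0, 0, 0.0556, 0, 0.5], [0.135, 0.493, 0, 0, 0.0556, 0, 0.5], [0.135, 0.493, 0, 0, 0.0556, 0, 0.5], [0.135, 0.493, 0.13, 0, 0.0556, 0, 0.5], [0.135, 0.493, 0.26, 0, 0.0556, 0, 0.5], [0.135, 0.493, 0.38, 0, 0.0556, 0, 0.5], [0.135, 0.493, 0.46, 0, 0.0556, 0, 0.5], [0.135, 0.493, 0.5, 0, 0.0556, 0, 0.5], [0.135, 0.493, 0.5, 0, 0.0556, 0, 0.5], [0.135, 0.493, 0.5, 0, 0.0556, 0, 0.5]],
])

```text
time_s: 17.27
tool_pos: [0.6109, 0.0001, 0.0248]
tool_rot: [-180.0, -9.9, 5.5]
force: [0.6, 0.4, 1.5]
grip_width: 0.0435
grasp_force: 0.0
```

Call:
servo_tool([
  [[-0.006, 0, 0.034, 0, 0, 0, 0.5], [-0.01, 0, 0.055, 0, 0, 0, 0.5], [-0.012, 0, 0.068, 0, 0, 0, 0.5], [-0.012, 0, 0.068, 0, 0, 0, 0.5], [-0.012, 0, 0.068, 0, 0, 0, 0.1], [-0.012, 0, 0.068, 0, 0, 0, 0.1], [-0.012, 0, 0.068, 0, 0, 0, 0.1], [-0.012, 0, 0.068, 0, 0, 0, 0.1], [-0.012, 0, 0.068, 0, 0, 0, 0.1], [-0.012, 0, 0.068, 0, 0, 0, 0.1], [-0.012, 0, 0.068, 0, 0, 0, 0.1], [-0.012, 0, 0.068, 0, 0, 0, 0.1]],
], grip_force=15)

```text
time_s: 18.27
tool_pos: [0.6113, -0.0004, 0.0047]
tool_rot: [180.0, -10.0, 5.5]
force: [0.3, -0.7, 1.5]
grip_width: 0.0156
grasp_force: 15.0
```

Call:
servo_tool([
  [[0.023, 0, -0.131, 0, 0, 0, 0.1], [0.046, 0, -0.263, 0, 0, 0, 0.1], [0.069, 0, -0.394, 0, 0, 0, 0.1], [0.069, 0, -0.394, 0, 0, 0, 0.1], [-0.296, -0.492, -0.458, 0, 0, 0, 0.1], [-0.296, -0.492, -0.458, 0, 0, 0, 0.1], [-0.296, -0.492, -0.458, 0, 0, 0, 0.1], [-0.296, -0.492, -0.458, 0, 0, 0, 0.1], [-0.296, -0.492, -0.458, 0, 0, 0, 0.1], [-0.296, -0.492, -0.458, 0, 0, 0, 0.1], [-0.296, -0.492, -0.458, 0, 0, 0, 0.1], [-0.296, -0.492, -0.458, 0, 0, 0, 0.1]],
])

```text
time_s: 19.27
tool_pos: [0.4869, 0.1351, 0.1244]
tool_rot: [180.0, -10.0, 5.4]
force: [0.6, -0.4, 0.1]
grip_width: 0.0156
grasp_force: 15.0
```

```bash
python3 - <<'E'
from h import *
c=grab('wrist');pickle.dump(c,open('pics/w6.pkl','wb'));cv2.imwrite('pics/w6.png',c['frame'][:,:,::-1])
o=get_obs();print(o['time_s'],o['tool_pos'],o['tool_rot'],o['grip_width'])
print(proj(c,[(.5158,.1383,.003),(.4897,.1356,.021)]))
E
```

```text
19.3167 [0.48706931 0.13472832 0.12432208] [179.99606765 -10.02919658   5.38151139] 0.01571032180227848
[[320.56014412 184.65077804]
 [320.87869086 218.4357084 ]]
```

View pics/w6.png

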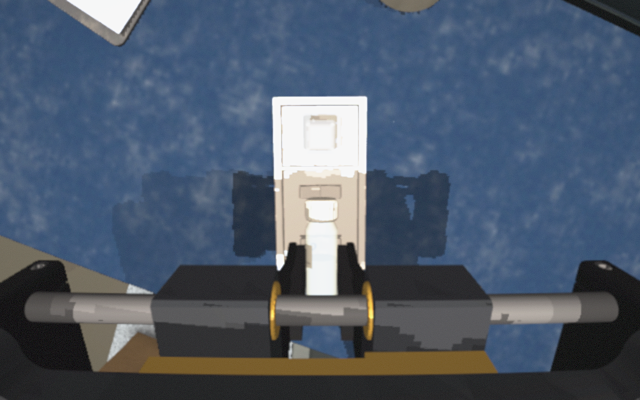

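w6: cell stands upright in its bay (320,132); the held vial (321,220..290) is in line with the cradle axis (column 320). Lower it.

Call:
servo_tool([
  [[-0.018, 0, 0.1, 0, 0, 0, 0.1], [-0.035, 0, 0.2, 0, 0, 0, 0.1], [-0.048, 0, 0.27, 0, 0, 0, 0.1], [-0.055, 0, 0.31, 0, 0, 0, 0.1], [-0.058, 0, 0.33, 0, 0, 0, 0.1], [-0.06, 0, 0.341, 0, 0, 0, 0.1], [-0.062, 0, 0.351, 0, 0, 0, 0.1], [-0.062, 0, 0.351, 0, 0, 0, 0.1], [-0.062, 0, 0.351, 0, 0, 0, 0.1]],
])

```text
time_s: 20.07
tool_pos: [0.4873, 0.1359, 0.0182]
tool_rot: [-180.0, -10.1, 5.5]
force: [0.8, 0.1, -0.3]
grip_width: 0.0154
grasp_force: 15.0
```

Call:
servo_tool([
  [[0, 0, 0.003, 0, 0, 0, 0.1], [0, 0, 0.003, 0, 0, 0, 0.1], [0, 0, 0.003, 0, 0, 0, 0.22], [0, 0, 0.003, 0, 0, 0, 0.27], [0, 0, 0.003, 0, 0, 0, 0.35], [0, 0, 0.003, 0, 0, 0, 0.35], [0, 0, 0.003, 0, 0, 0, 0.35], [0.015, 0, -0.085, 0, 0, 0, 0.35], [0.035, 0, -0.2, 0, 0, 0, 0.35], [0.058, 0, -0.328, 0, 0, 0, 0.35], [0.07, 0, -0.4, 0, 0, 0, 0.35], [0.07, 0, -0.4, 0, 0, 0, 0.35]],
])

```text
time_s: 21.07
tool_pos: [0.4898, 0.137, 0.145]
tool_rot: [180.0, -10.6, 5.5]
force: [0.6, 1.6, 0.1]
grip_width: 0.0308
grasp_force: 0.0
```

Call:
servo_tool([
  [[-0.076, 0.967, -0.115, 0, -0.0556, 0, 0.5], [-0.076, 0.967, -0.115, 0, -0.0556, 0, 0.5], [-0.076, 0.967, -0.115, 0, -0.0556, 0, 0.5], [-0.076, 0.967, -0.115, 0, -0.0556, 0, 0.5], [-0.076, 0.967, -0.115, 0, -0.0556, 0, 0.5], [-0.076, 0.967, -0.115, 0, -0.0556, 0, 0.5], [-0.076, 0.967, -0.115, 0, -0.0556, 0, 0.5], [-0.076, 0.967, -0.115, 0, -0.0556, 0, 0.5], [-0.076, 0.967, -0.115, 0, -0.0556, 0, 0.5], [-0.076, 0.967, -0.115, 0, -0.0556, 0, 0.5]],
])

```text
time_s: 21.9
tool_pos: [0.4851, -0.1549, 0.1683]
tool_rot: [-179.9, 0.1, 5.5]
force: [-1.0, 1.2, 0.2]
grip_width: 0.0436
grasp_force: 0.0
```

Call:
servo_tool([
  [[-0.025, 0.258, 0, 0, 0, 0.155, 0.5], [-0.025, 0.258, 0, 0, 0, 0.155, 0.5], [-0.025, 0.258, 0, 0, 0, 0.155, 0.5], [-0.025, 0.258, 0, 0, 0, 0.155, 0.5], [-0.025, 0.258, 0, 0, 0, 0.155, 0.5], [-0.025, 0.258, 0, 0, 0, 0.155, 0.5]],
])

```text
time_s: 22.4
tool_pos: [0.4858, -0.2312, 0.1688]
tool_rot: [-180.0, 0.0, -22.0]
force: [0.2, 0.3, 0.4]
grip_width: 0.0435
grasp_force: 0.0
```

```bash
python3 - <<'E'
from h import *
c=grab('wrist');pickle.dump(c,open('pics/w7.pkl','wb'));cv2.imwrite('pics/w7.png',c['frame'][:,:,::-1])
o=get_obs();print(o['time_s'],o['tool_pos'],o['tool_rot'],o['grip_width'])
print(proj(c,[(.4855,-.2338,.008)]))
E
```

```text
22.45 [ 0.48585469 -0.23131662  0.16892657] [-1.79981082e+02  3.06764774e-02 -2.20408318e+01] 0.043397590938055244
[[323.49128687 182.00858994]]
```

View pics/w7.png

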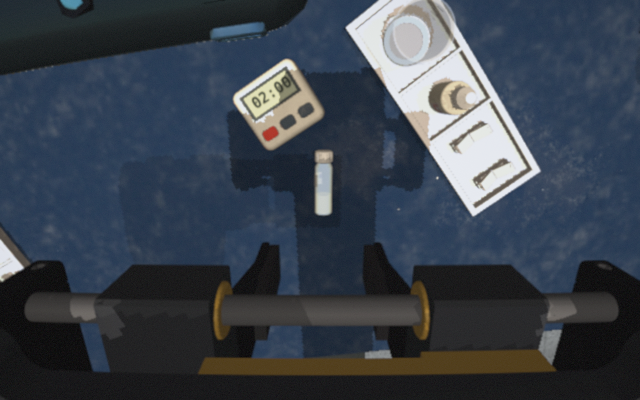

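w7: vial B at (323,183), matching prediction (323.5,182) and aligned with the tool; long tray saddles at (466,137) and (491,174).

Call:
servo_tool([
  [[0, 0, 0.13, 0, 0, 0, 0.5], [0, 0, 0.26, 0, 0, 0, 0.5], [0, 0, 0.37, 0, 0, 0, 0.5], [0, 0, 0.45, 0, 0, 0, 0.5], [0, 0, 0.5, 0, 0, 0, 0.5], [0, 0, 0.53, 0, 0, 0, 0.5], [0, 0, 0.545, 0, 0, 0, 0.5], [0, 0, 0.547, 0, 0, 0, 0.5], [0, 0, 0.547, 0, 0, 0, 0.5]],
])

```text
time_s: 23.2
tool_pos: [0.4863, -0.2334, 0.006]
tool_rot: [180.0, -0.1, -22.3]
force: [-1.6, 0.1, -0.4]
grip_width: 0.0436
grasp_force: 0.0
```

Call:
servo_tool([
  [[0, 0, 0, 0, 0, 0, 0.1], [0, 0, 0, 0, 0, 0, 0.1], [0, 0, 0, 0, 0, 0, 0.1], [0, 0, 0, 0, 0, 0, 0.1], [0, 0, 0, 0, 0, 0, 0.1], [0, 0, 0, 0, 0, 0, 0.1], [0, 0, 0, 0, 0, 0, 0.1], [0, 0, 0, 0, 0, 0, 0.1]],
], grip_force=15)

```text
time_s: 23.87
tool_pos: [0.4856, -0.2335, 0.0054]
tool_rot: [180.0, -0.0, -22.4]
force: [-0.7, 0.3, 1.5]
grip_width: 0.016
grasp_force: 15.0
```

```bash
python3 - <<'E'
from h import *
c=pickle.load(open('pics/w7.pkl','rb'))
x,y=440,105
cv2.imwrite('pics/s2.png',cv2.resize(c['frame'][y:y+120,x:x+110],(660,600*120//100*10//12),interpolation=cv2.INTER_CUBIC)[:,:,::-1])
E
```

```text
(no output)
```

View pics/s2.png

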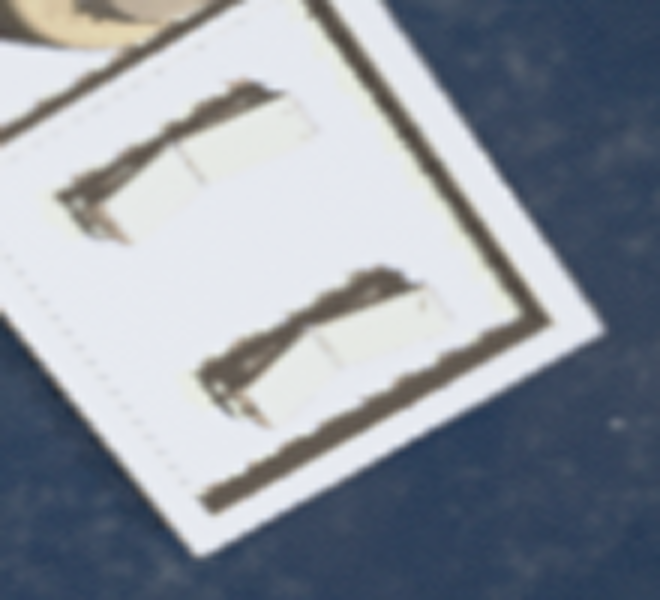

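s2: V valleys at zoom (191,165) and (330,354), i.e. pixels (471.4,137.6) and (494.6,175.4); outer corners (540.4,169.6) and (472.9,216).

```bash
python3 - <<'E'
from h import *
c=pickle.load(open('pics/w7.pkl','rb'))
for z in(.009,.012):
    V=plane(c,[(471.4,137.6),(494.6,175.4)],z)[:,:2];d=V[0]-V[1];print(z,V.round(4).tolist(),V.mean(0).round(4),np.degrees(np.arctan2(d[1],d[0])).round(1),np.linalg.norm(d).round(4))
P=plane(c,[(540.4,169.6),(472.9,216)],.013)[:,:2];print(P.round(4),P.mean(0),np.linalg.norm(P[0]-P[1]))
a=np.radians(15.2);e=np.array([np.cos(a),np.sin(a)]);print('from edge',P.mean(0)+e*.046,'from ctr',np.array([.5115,-.3668])-e*.061)
print(get_obs()['tool_pos'])
E
```

```text
0.009 [[0.4734, -0.3781], [0.4295, -0.39]] [ 0.4515 -0.3841] 15.2 0.0455
0.012 [[0.4743, -0.377], [0.4308, -0.3888]] [ 0.4525 -0.3829] 15.2 0.045
[[ 0.42   -0.4316]
 [ 0.3988 -0.3584]] [ 0.40940166 -0.39502322] 0.07617674779713363
from edge [ 0.45379242 -0.38296252] from ctr [ 0.45263399 -0.38279354]
[ 0.48560126 -0.23352202  0.00537319]
```

Call:
servo_tool([
  [[0, 0, -0.12, 0, 0, 0, 0.1], [0, 0, -0.25, 0, 0, 0, 0.1], [0, 0, -0.333, 0, 0, 0, 0.1], [0.089, 0.501, -0.333, 0, 0, -0.209, 0.1], [0.089, 0.501, -0.333, 0, 0, -0.209, 0.1], [0.089, 0.501, -0.333, 0, 0, -0.209, 0.1], [0.089, 0.501, -0.333, 0, 0, -0.209, 0.1], [0.089, 0.501, -0.333, 0, 0, -0.209, 0.1], [0.089, 0.501, -0.333, 0, 0, -0.209, 0.1], [0.089, 0.501, -0.333, 0, 0, -0.209, 0.1], [0.089, 0.501, -0.333, 0, 0, -0.209, 0.1], [0.089, 0.501, -0.333, 0, 0, -0.209, 0.1]],
])

```text
time_s: 24.87
tool_pos: [0.453, -0.3819, 0.1049]
tool_rot: [-180.0, 0.0, 15.2]
force: [-0.6, 1.0, -0.7]
grip_width: 0.0157
grasp_force: 15.0
```

Call:
servo_tool([
  [[0, 0, 0.09, 0, 0, 0, 0.1], [0, 0, 0.18, 0, 0, 0, 0.1], [0, 0, 0.23, 0, 0, 0, 0.1], [0, 0, 0.26, 0, 0, 0, 0.1], [0, 0, 0.275, 0, 0, 0, 0.1], [0, 0, 0.285, 0, 0, 0, 0.1], [0, 0, 0.288, 0, 0, 0, 0.1], [0, 0, 0.288, 0, 0, 0, 0.1], [0, 0, 0.288, 0, 0, 0, 0.1]],
])

```text
time_s: 25.62
tool_pos: [0.4535, -0.383, 0.0197]
tool_rot: [179.9, -0.1, 15.2]
force: [0.1, -0.3, 1.3]
grip_width: 0.0155
grasp_force: 15.0
```

Call:
servo_tool([
  [[0, 0, 0.004, 0, 0, 0, 0.1], [0, 0, 0.006, 0, 0, 0, 0.1], [0, 0, 0.006, 0, 0, 0, 0.1], [0, 0, 0.006, 0, 0, 0, 0.22], [0, 0, 0.006, 0, 0, 0, 0.27], [0, 0, 0.006, 0, 0, 0, 0.35], [0, 0, 0.006, 0, 0, 0, 0.35], [0, 0, 0.006, 0, 0, 0, 0.35], [0, 0, -0.085, 0, 0, 0, 0.35], [0, 0, -0.2, 0, 0, 0, 0.35], [0, 0, -0.33, 0, 0, 0, 0.35], [0, 0, -0.4, 0, 0, 0, 0.35]],
])

```text
time_s: 26.62
tool_pos: [0.4543, -0.3835, 0.1429]
tool_rot: [179.8, -0.2, 15.2]
force: [0.6, -0.3, 1.0]
grip_width: 0.0306
grasp_force: 0.0
```

Call:
servo_tool([
  [[0, -0.6, -0.4, 0, 0, 0, 0.35], [0, -0.6, -0.4, 0, 0, 0, 0.35], [0, -0.6, -0.4, 0, 0, 0, 0.35], [0, -0.6, -0.4, 0, 0, 0, 0.35], [0, -0.6, -0.4, 0, 0, 0, 0.35], [0, -0.6, -0.4, 0, 0, 0, 0.35], [0, -0.6, -0.4, 0, 0, 0, 0.35], [0, -0.6, -0.4, 0, 0, 0, 0.35]],
])

```text
time_s: 27.28
tool_pos: [0.4055, -0.2094, 0.2586]
tool_rot: [179.9, -0.0, 15.2]
force: [-0.4, -0.7, -0.0]
grip_width: 0.0303
grasp_force: 0.0
```

```bash
python3 - <<'E'
from h import *
c=grab('wrist');t=grab('scene');o=get_obs();print(o['time_s'],o['tool_pos'],o['tool_rot'])
r=t['frame'][135:360,225:470]
cv2.imwrite('pics/fin.png',np.vstack([cv2.resize(c['frame'][:260],(640,260)),np.pad(cv2.resize(r,(360,331),interpolation=cv2.INTER_CUBIC),((0,0),(0,280),(0,0)))])[:,:,::-1])
E
```

```text
27.3833 [ 0.40495884 -0.21007116  0.25733498] [-1.79931997e+02  8.05936304e-02  1.50979833e+01]
```

View pics/fin.png

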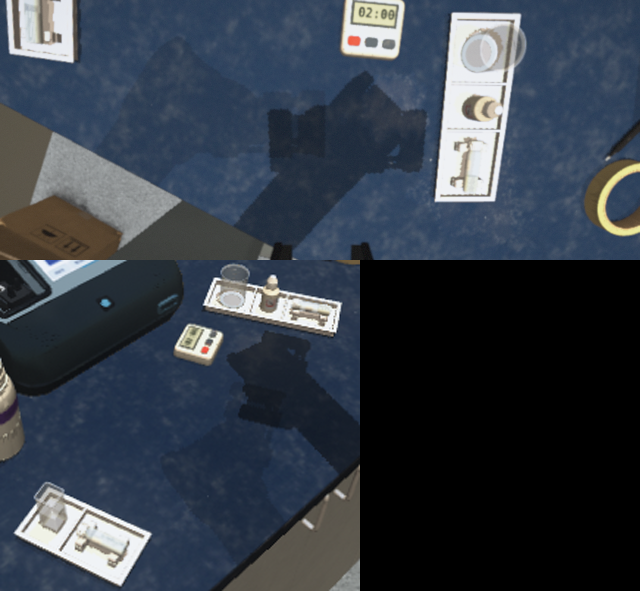

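The final views show the beaker (235,285), dropper (270,292) and cell (50,510) upright in their bays, a vial in each cradle at (312,310) and (103,540), and the timer in place. I'll check vial heights, then hand in.

```bash
python3 - <<'E'
from h import *
c=grab('top');D=c['depth'];ok=True
for n,p in(('A',(.4897,.1356,.0295)),('B',(.4527,-.3829,.0295))):
    u,v=proj(c,[p])[0].round().astype(int);g=[(u+i,v+j) for i in(-2,-1,0,1,2) for j in range(-6,7)]
    d,o=rays(c,g);P=o+d*np.array([D[y,x] for x,y in g])[:,None];z=P[:,2];print(n,z.max().round(4),np.median(z).round(4),P[z>.026][:,:2].mean(0).round(4) if (z>.026).any() else None)
    ok&=abs(z.max()-.0295)<.005
print(ok)
if ok: print(env.sign_off())
E
```

```text
A 0.9111 0.0289 [0.4888 0.1253]
B 0.6668 0.6641 [ 0.4255 -0.2046]
False
```

```bash
python3 - <<'E'
from h import *
c=grab('scene');D=c['depth'];ok=True
for n,p in(('A',(.4897,.1356,.0295)),('B',(.4527,-.3829,.0295))):
    u,v=proj(c,[p])[0].round().astype(int);g=[(u+i,v+j) for i in range(-3,4) for j in range(-3,4) if D[v+j,u+i]>0]
    d,o=rays(c,g);z=(o+d*np.array([D[y,x] for x,y in g])[:,None])[:,2];print(n,z.max().round(4),np.median(z).round(4))
    ok&=abs(z.max()-.0295)<.005
print(ok)
if ok: print(env.sign_off())
E
```

```text
A 0.0331 0.0291
B 0.0321 0.0284
True
the job is handed in; nothing more can be done
None
```

Job handed in at about 27 s: the beaker, dropper bottle and cell stand upright in their bays, a vial lies in each cradle's notches (tops measured near the expected 29.5 mm), and the timer and sample bottle were not touched.

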